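Shift the filament selector to the open inlet

TASK

On the filament selector, shift the upright lever to the open inlet: push its knob with the fingertips through the H-shaped gate, out of the slot it stands in and fully home to the end of the slot that points at the tall open tube fitting (the other three inlets are closed with low plugs). Only push the lever sideways: do not pull its knob up, leave the reel, bracket and jar around the selector standing where they are, and finish with the hand clear.

Things in the scene. Friction and masses are not known exactly. Their poses are not given: they have to be found in the camera images.
- selector: White filament selector box fixed to the bench, 200 mm along its x, 150 mm along its y, 70 mm high; origin at the centre of its underside, z up. An aluminium gate plate with a dark H-shaped opening lies level with its top, centred on the origin. Four inlets stand on top at x = +75 or -75 mm, y = +30 or -30 mm, each in line with one of the four slot ends.
- gate (a point): Centre of the H-shaped opening, on the box top, 70 mm above the bench. Two slots run along the box's x, at y = +30 and -30 mm, 16 mm wide; a cross passage along the box's y at x = 0, 19 mm wide, joins their middles. The 10 mm lever shaft stops at x = +35 or -35 mm in a slot. It changes slots only through the cross passage: solid tongues 44 mm wide lie between the slots.
- knob (a point): Centre of the lever's upright round grey knob, 26 mm diameter, 48 mm tall, centre 144 mm above the bench (bottom 120, top 168 mm), on a bare 10 mm steel shaft that goes down into the gate. The lever stays upright: it slides level along the gate against about 3 N of friction and stays where it is left. It starts in the end part of the slot end at x = +35, y = -30 mm of the box.
- lever_fore (a joint): Position of the lever along the selector's x axis (m): 0 in the cross passage, about +0.035 or -0.035 fully home in a slot end.
- lever_side (a joint): Position of the lever along the selector's y axis (m): about +0.030 or -0.030 in the middle of a slot (3 mm of play either way), between them only in the cross passage.
- knob_pull (a joint): How far the knob has been pulled up on its shaft (m): 0 as it should stay, 0.015 at most; pulling it takes about 5 N.
- tall_inlet: The tall open steel tube fitting fixed on the selector's top, at one of the four inlets: 22 mm flange, 17 mm tube standing 30 mm above the box top, dark round mouth. Origin at the centre of its underside, 70 mm above the bench. It marks the slot end wanted, always in the other slot from the one where the lever starts. With the lever home there the knob is 40 mm from it horizontally.
- plug_a: Low steel plug, 22 mm wide, 7 mm high, closing another inlet; origin at the centre of its underside.
- plug_b: Low steel plug like plug_a on another inlet.
- plug_c: Low steel plug like plug_a on another inlet.
- reel_mid (a point): Centre of a loose grey sample reel lying flat beside the selector, 84 mm in diameter, 36 mm high (bystander).
- bracket_mid (a point): Middle (25 mm up) of a loose black printed angle bracket beside the selector, 50 x 30 mm foot, 55 mm tall (bystander).
- jar_mid (a point): Centre of a loose clear jar with a white cap beyond the selector, 48 mm in diameter, 60 mm tall (bystander).

How it is judged:
By the outcome, as a careful person would: the job done as asked, in the order asked, and still so for the second after the job is handed in, with the robot touching nothing.
It also fails if it takes over 46 s, if anything falls off the work surface, if the arm or the gripper's body presses on something with over 40 N, if the wrist force passes 120 N, or if a joint passes its speed limit or range.

ROBOT

A 6-joint arm with a two-finger parallel gripper is mounted at the origin on the work surface. World frame = base frame: x ahead of the robot, y to its left, z up, the work surface at z = 0. Lengths are in m, angles in degrees, forces in N, time in s.
With the tool pointing down it reaches from about 0.375 to 0.9 m from the base axis. Payload 3.1 kg.
Tool frame: the origin (TCP) lies on the centre line of the jaws, within the pads' length; the fingertips stand 25 mm ahead of it and the grasp point (between the pads) lies 6 mm ahead of it; z points along the fingers, y is the line along which they close (so a half turn about z gives the same grasp; the last joint's range is limited). The gripper opens to 87 mm and grips with 3 to 60 N. Pads are 19 mm wide; open, the fingers measure 117 mm over their backs; the gripper's body (75 mm by 190 mm) begins 51 mm behind the grasp point.
Start: joints at [-73.883, 30.224, 82.088, -0, 67.689, -10.227], TCP at [0.277, -0.56, 0.248] pointing down, gripper open.
Joint ranges: [-176.69, 176.69], [-43.24, 126.21], [12.49, 139.97], [-82, 262], [0, 151.66], [-163.58, 163.58]. Speed limits (degrees/s): [159.86, 159.86, 180, 180, 180, 180].

INTERFACE

Orientations are given as a 3x3 rotation matrix whose columns are the frame's x, y, z axes.
In Python, from rig import * gives the robot as it stands.
- The arm moves only by the tool step_arm, never from a script. Its argument "steps" is a list of rows, each a list of 7 numbers: the shift along the tool's x, y, z normalised to -1 to 1, where 1 is 0.3 m, then the turn, a rotation vector about the tool's x, y, z normalised to -1 to 1, where 1 is 45 degrees, then the gripper's target within -1 to 1 (shut at 1, half-way at 0, fully open at -1). A call has 1 to 8 rows; each row is the pose to reach, as a shift and turn from the pose commanded when the call began, along the tool's axes at that moment; what a row does not reach only later rows make up. A row lasts 1/12 s, in which the tool goes at most 41.7 mm and 7.16 degrees, less where a joint would pass 70% of its speed; a pose out of reach is approached as far as the arm can. A call with a number of a shift or a turn outside -1 to 1 is refused whole. A call with a gripper value outside its range is refused whole. The fingers move at their own pace and stop on an object; the grip force is fixed at half the most. Time passes only in rows, so rows that repeat a pose let the fingers close. It gives the time, the measured TCP pose, the force, the opening and the grip force at its end, in the units of the state.
- read_state(): the state, without advancing time (a new reading comes with each control period).
- capture(name): name is "scene" or "top"; returns a dict with "image" (400x640x3 uint8, red, green, blue), "vertical_fov" (degrees; the focal length in pixels is half the picture's height over the tangent of half this angle, whatever the lens; pixels are square), "cx", "cy" (the principal point, pixels), "k1" (the pictures are not rectified: a ray, as slopes to the right and down, at radius r is drawn at 1 + k1 r^2 times it, then the intrinsics apply), "world_from_camera" (4x4, takes a point from camera to world coordinates). Camera axes: x right, y down, z forward; pixel columns grow to the right and rows downward; lengths in m; the calibration is good to about 2 mm. A picture is of the moment at which its call begins. There is no depth.
- hand_in(): hands the job in; it is judged then, once.
The state is a dict: "time_s": time; "joint_positions": joint angles; "qvel": joint speeds; "tau": joint torques, N m; "position": TCP position; "tcp_rot": TCP orientation; "force": force on the tool from outside, world axes, zero at the start; "moment": the same for the moment, N m; "opening": opening from 0.0 (shut) to 1.0 (fully open); "grasp_force": force on a finger pad.
Only numpy, scipy, OpenCV 4.12 (cv2) and the standard library are available. Lean on these libraries where they do the work, as an engineer would, in place of code of your own. Each camera call takes 0.05 s, during which the arm holds its last target. There are 200 camera calls.

## Working session

There is one attempt and no reset: what is moved stays moved. The work goes in short steps, Python scripts to look and compute and a tool call to move; the robot and the scene stay as the last step left them, time stands still between calls to the robot, and variables do not carry over. Pictures are saved under pics/ and viewed, at most 10 in all, crops included, and the job is handed in when it is done.

Besides the shell and the picture viewer there is one more tool, called after "Emit:" as a command line: name --pt "numbers of a row" for each row, then --argument value for the rest. step_arm: Moves the arm, as the interface text tells. Scaled input: -1 to 1 covers 0.3 m each way for a shift and 45 degrees each way for a turn. Its arguments: {"type":"object","properties":{"steps":{"type":"array"}},"required":["steps"]}

```bash
mkdir -p pics; cat > h.py <<'E'
from rig import *
import numpy as np, cv2
def proj(c,P):
    P=np.atleast_2d(P).astype(float); T=np.linalg.inv(c["world_from_camera"])
    q=P@T[:3,:3].T+T[:3,3]; s=q[:,:2]/q[:,2:]; s=s*(1+c["k1"]*(s**2).sum(1,keepdims=True))
    f=200/np.tan(np.radians(c["vertical_fov"]/2)); return s*f+[c["cx"],c["cy"]]
def ray(c,uv,z):
    f=200/np.tan(np.radians(c["vertical_fov"]/2)); d=(np.atleast_2d(uv)-[c["cx"],c["cy"]])/f; s=d.copy()
    for _ in range(20): s=d/(1+c["k1"]*(s**2).sum(1,keepdims=True))
    M=c["world_from_camera"]; r=np.c_[s,np.ones(len(s))]@M[:3,:3].T
    return M[:3,3]+r*((z-M[2,3])/r[:,2:])
E
python3 - <<'E'
from h import *
for n in("scene","top"):
    c=capture(n); np.save(n+".npy",c,allow_pickle=True)
    cv2.imwrite(f"pics/{n}0.png",c["image"][:,:,::-1]); print(n,c["vertical_fov"],c["k1"],c["world_from_camera"])
print(read_state())
E
```

```text
scene 51.366251456424784 0.0014951217588643115 [[ 0.56926731  0.5743085  -0.58830645  0.99840781]
 [ 0.82198954 -0.38333226  0.42117641 -0.2379895 ]
 [ 0.01636835 -0.72334371 -0.6902941   0.5588154 ]
 [ 0.          0.          0.          1.        ]]
top 50.636923294572576 -0.04120178695539923 [[ 0.01547755 -0.98449752  0.17471429  0.5016344 ]
 [-0.99985999 -0.01635048 -0.00355796  0.04605376]
 [ 0.00635947 -0.17463476 -0.98461275  0.8006408 ]
 [ 0.          0.          0.          1.        ]]
{'time_s': 0.1, 'joint_positions': array([-7.38819591e+01,  3.02764044e+01,  8.21482372e+01,  1.18239381e-03,
        6.76888274e+01, -1.02240784e+01]), 'qvel': array([ 0.11245461, -0.17635362, -0.13264586,  0.00412753,  0.01310052,
       -0.07157173]), 'tau': array([-9.68558038e-05, -4.40986741e+01, -1.77151000e+01,  6.36351923e-02,
        5.34179597e-02, -3.82989469e-05]), 'position': array([ 0.27722454, -0.55948265,  0.24664427]), 'tcp_rot': array([[ 8.96164061e-01,  4.43722541e-01, -5.31453035e-04],
       [ 4.43722705e-01, -8.96162106e-01,  1.90785857e-03],
       [ 3.70291782e-04, -1.94557206e-03, -9.99998039e-01]]), 'force': array([ 0.57578797, -1.01971927,  0.29691583]), 'moment': array([-0.03113928, -0.07949663,  0.00788869]), 'grasp_force': 0.0, 'opening': 0.9991003800916705}
```

View pics/scene0.png

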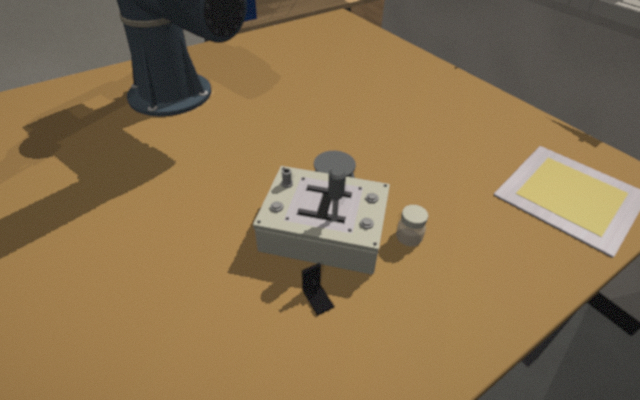

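View pics/top0.png

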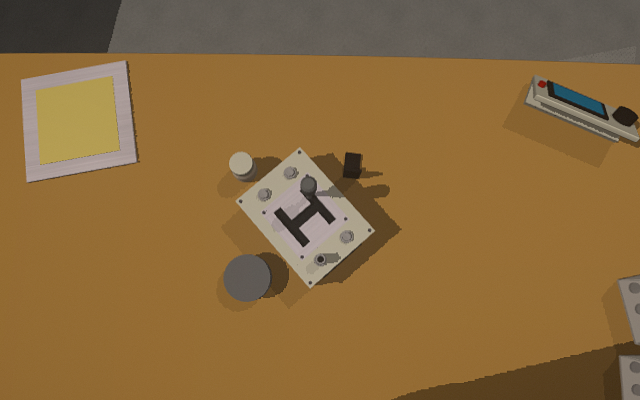

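The top view shows the box corners near (299,149), (374,230), (310,287) and (237,201). The knob top is at (309,184), the tall tube mouth at (320,259), and the plugs at (291,173), (264,194) and (346,237). The lever therefore sits at the far end of the right slot, and the target is the near end of the left slot, diagonally opposite.

```bash
cat > fit.py <<'E'
from h import *
c=np.load("top.npy",allow_pickle=True).item(); s=np.load("scene.npy",allow_pickle=True).item()
B=np.array([[75,-30],[75,30],[-75,-30],[-75,30],[100,-75],[-100,-75],[-100,75],[100,75]])/1000
P=np.vstack([ray(c,[[291,172],[264,194],[346,236]],.077),ray(c,[[320,259]],.1),ray(c,[[299,149],[374,230],[310,287],[237,201]],.07)])[:,:2]
# order: tall is (-75,+30); (291,173):(75,-30); (264,194):(75,30); (346,237):(-75,-30)
def fit(B,P):
    b=B-B.mean(0);p=P-P.mean(0);U,S,V=np.linalg.svd(b.T@p);R=(U@V).T
    t=P.mean(0)-R@B.mean(0);return R,t,S.sum()/(b**2).sum()
R,t,sc=fit(B,P); print("top",t,np.degrees(np.arctan2(R[1,0],R[0,0])),sc,np.linalg.det(R)); print(((P-B@R.T-t)*1000).round(1).tolist())
k=ray(c,[[309,184]],.168)[0,:2]; print("knob box",(k-t)@R*1000,"world",k)
P3=np.c_[B@R.T+t,[.077,.077,.077,.1,.07,.07,.07,.07]]
print("scene pred",proj(s,P3).round(1).tolist())
print("knob pred scene",proj(s,[[*(t+R@[.035,-.03]),.168],[*(t+R@[.035,-.03]),.12]]))
np.savez("box.npz",R=R,t=t)
G=[[.035,-.03],[-.035,-.03],[-.035,.03],[.035,.03],[0,-.03],[0,.03],[0,0]]
im=cv2.resize(c["image"][130:310,220:400,::-1],None,fx=3.3,fy=3.3,interpolation=cv2.INTER_CUBIC)
for q in np.vstack([proj(c,P3),proj(c,np.c_[np.array(G)@R.T+t,[.07]*7])]): cv2.circle(im,tuple(int(v) for v in (q-[220,130]+.5)*3.3),2,(0,0,255),-1)
im2=cv2.resize(s["image"][140:300,240:420,::-1],None,fx=3.3,fy=3.3,interpolation=cv2.INTER_CUBIC)
for q in proj(s,P3): cv2.circle(im2,tuple(int(v) for v in (q-[240,140]+.5)*3.3),2,(0,0,255),-1)
cv2.imwrite("pics/fit.png",im);cv2.imwrite("pics/fit2.png",im2)
E
python3 fit.py
```

```text
top [0.60317669 0.05799017] 41.98305138427037 0.9808192742624002 1.0
[[0.2, -2.2], [0.2, -0.7], [0.6, 1.1], [0.1, 1.1], [-4.1, 1.6], [0.9, 2.1], [2.5, 0.1], [-0.3, -3.1]]
knob box [ 21.51361689 -28.83583939] world [0.63845728 0.05094595]
scene pred [[366.1, 220.6], [371.4, 195.1], [275.2, 204.1], [285.1, 170.3], [377.7, 248.1], [251.7, 223.9], [279.7, 165.2], [388.6, 183.3]]
knob pred scene [[344.71099587 172.69173766]
 [342.77989511 196.6364762 ]]
```

View pics/fit.png

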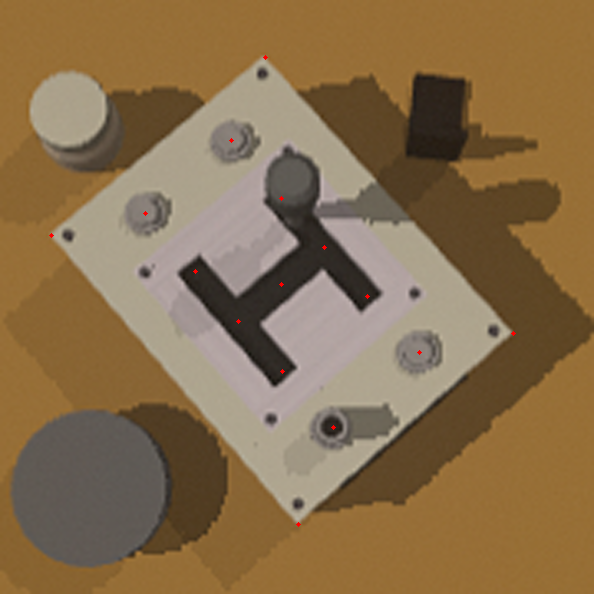

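View pics/fit2.png

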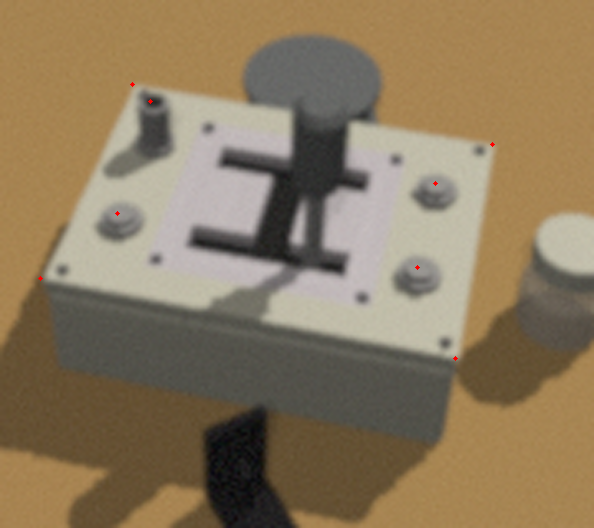

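Both overlays agree to about 1–2 mm. The lever sits at box (22, −29) mm. Next I compute the approach moves.

```bash
cat > go.py <<'E'
import sys
from h import *
# usage: go.py bx by z(TCP) in mm, box frame
b=np.load("box.npz");R,t=b["R"],b["t"]; st=read_state(); T=st["tcp_rot"]
g=np.array([float(v)/1000 for v in sys.argv[1:4]]); w=np.r_[t+R@g[:2],g[2]]
d=T.T@(w-st["position"]); yaw=np.degrees(np.arctan2(T[1,0],T[0,0])); by=np.degrees(np.arctan2(R[1,0],R[0,0]))
print("t",st["time_s"],"tcp box mm",((st["position"][:2]-t)@R*1000).round(1),st["position"][2].round(4),"shift norm",(d/.3).round(3),"turn z",((yaw-by)/45).round(3),"F box",(R.T@st["force"][:2]).round(1),st["force"][2].round(1),"w",w)
E
python3 go.py 65 -29 248
```

```text
t 0.1 tcp box mm [-655.3 -241. ] 0.2466 shift norm [ 2.122e+00 -1.328e+00 -1.000e-03] turn z -0.348 F box [-0.3 -1.1] 0.3 w [0.67089237 0.07991243 0.248     ]
```

Emit:
step_arm --pt "0.85 -0.53 0 0 0 -0.348 1" --pt "0.85 -0.53 0 0 0 -0.348 1" --pt "0.85 -0.53 0 0 0 -0.348 1" --pt "0.85 -0.53 0 0 0 -0.348 1" --pt "0.85 -0.53 0 0 0 -0.348 1" --pt "0.85 -0.53 0 0 0 -0.348 1" --pt "0.85 -0.53 0 0 0 -0.348 1" --pt "0.85 -0.53 0 0 0 -0.348 1"

```text
time_s: 0.77
position: [0.4368, -0.2984, 0.2471]
tcp_rot: [[0.74, 0.673, -0.001], [0.673, -0.74, 0.004], [0.003, -0.004, -1.0]]
force: [-0.3, -0.8, 0.0]
opening: 0.479
grasp_force: 0.0
```

```bash
python3 go.py 65 -29 248
```

```text
t 0.7667 tcp box mm [-362.1 -153.7] 0.2471 shift norm [ 1.426 -0.408  0.002] turn z 0.006 F box [-0.7 -0.4] 0.0 w [0.67089237 0.07991243 0.248     ]
```

Emit:
step_arm --pt "0.95 -0.27 0 0 0 0 1" --pt "0.95 -0.27 0 0 0 0 1" --pt "0.95 -0.27 0 0 0 0 1" --pt "0.95 -0.27 0 0 0 0 1" --pt "0.95 -0.27 0 0 0 0 1" --pt "0.95 -0.27 0 0 0 0 1" --pt "0.95 -0.27 0 0 0 0 1" --pt "0.95 -0.27 0 0 0 0 1"

```text
time_s: 1.43
position: [0.5957, -0.0481, 0.2473]
tcp_rot: [[0.739, 0.673, 0.003], [0.673, -0.739, 0.002], [0.004, -0.0, -1.0]]
force: [-0.5, 0.2, -0.2]
opening: 0.009
grasp_force: 0.0
```

```bash
python3 go.py 65 -29 248
```

```text
t 1.4333 tcp box mm [-76.5 -73.9] 0.2473 shift norm [ 0.473 -0.147 -0.001] turn z 0.007 F box [-0.2  0.5] -0.2 w [0.67089237 0.07991243 0.248     ]
```

Emit:
step_arm --pt "0.47 -0.145 0 0 0 0 1" --pt "0.47 -0.145 0 0 0 0 1" --pt "0.47 -0.145 0 0 0 0 1" --pt "0.47 -0.145 0 0 0 0 1" --pt "0.47 -0.145 0 0 0 0 1" --pt "0.47 -0.145 0.15 0 0 0 1" --pt "0.47 -0.145 0.308 0 0 0 1" --pt "0.47 -0.145 0.308 0 0 0 1"

```text
time_s: 2.1
position: [0.6634, 0.0721, 0.1482]
tcp_rot: [[0.743, 0.669, -0.014], [0.669, -0.743, -0.0], [-0.01, -0.009, -1.0]]
force: [-1.6, 0.1, -0.5]
opening: 0.003
grasp_force: 0.0
```

```bash
python3 go.py 65 -29 155; python3 - <<'E'
from h import *
c=capture("top");cv2.imwrite("pics/a.png",cv2.resize(c["image"][110:310,220:400,::-1],None,fx=3,fy=3,interpolation=cv2.INTER_CUBIC))
E
```

```text
t 2.1 tcp box mm [ 54.3 -29.8] 0.1482 shift norm [ 0.036 -0.003 -0.023] turn z 0.0 F box [-1.1  1.1] -0.5 w [0.67089237 0.07991243 0.155     ]
```

View pics/a.png

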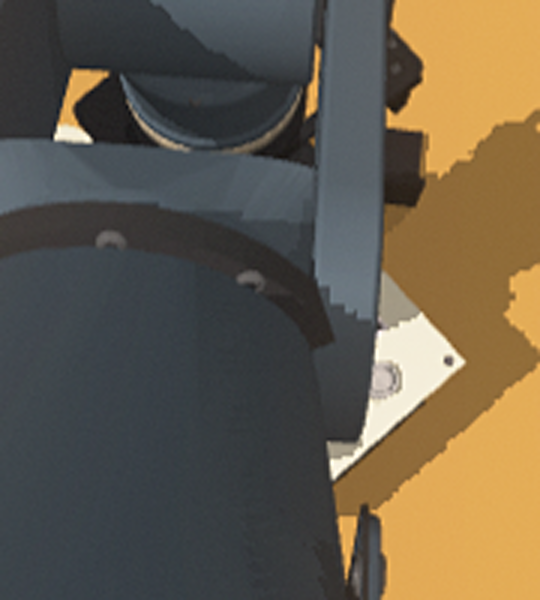

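The arm hides the box from the top camera, so I'll watch through the scene camera instead.

Emit:
step_arm --pt "0 0 -0.01 0 0 0 1" --pt "0 0 -0.01 0 0 0 1" --pt "0 0 -0.01 0 0 0 1"

```text
time_s: 2.4
position: [0.6707, 0.0725, 0.1614]
tcp_rot: [[0.744, 0.669, 0.006], [0.669, -0.744, -0.0], [0.004, 0.004, -1.0]]
force: [0.5, 0.4, 0.3]
opening: 0.001
grasp_force: 0.0
```

```bash
python3 go.py 22.5 -29 155; python3 - <<'E'
from h import *
c=capture("scene");cv2.imwrite("pics/b.png",cv2.resize(c["image"][120:300,230:430,::-1],None,fx=3,fy=3,interpolation=cv2.INTER_CUBIC))
E
```

```text
t 2.4 tcp box mm [ 59.9 -34.4] 0.1614 shift norm [-0.125 -0.018  0.021] turn z -0.0 F box [ 0.6 -0.1] 0.3 w [0.63930031 0.05148372 0.155     ]
```

View pics/b.png

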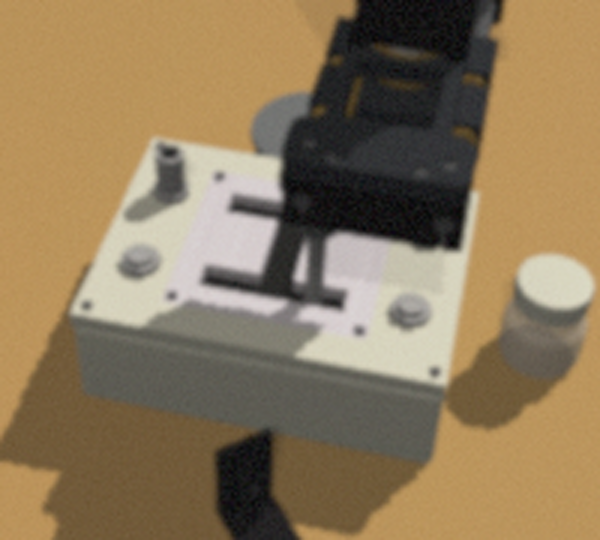

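Emit:
step_arm --pt "-0.02 -0.015 0.01 0 0 0 1" --pt "-0.035 -0.015 0.01 0 0 0 1" --pt "-0.05 -0.015 0.01 0 0 0 1" --pt "-0.065 -0.015 0.01 0 0 0 1" --pt "-0.08 -0.015 0.01 0 0 0 1" --pt "-0.09 -0.015 0.01 0 0 0 1" --pt "-0.1 -0.015 0.01 0 0 0 1" --pt "-0.1 -0.015 0.01 0 0 0 1"

```text
time_s: 3.12
position: [0.6431, 0.056, 0.1554]
tcp_rot: [[0.743, 0.669, 0.0], [0.669, -0.743, -0.0], [0.0, 0.0, -1.0]]
force: [1.9, 1.7, 1.8]
opening: 0.006
grasp_force: 1.0
```

```bash
python3 go.py 22.5 -29 155
```

```text
t 3.1167 tcp box mm [ 28.4 -28.2] 0.1554 shift norm [-0.02   0.003  0.001] turn z 0.0 F box [ 2.6 -0. ] 1.8 w [0.63930031 0.05148372 0.155     ]
```

Emit:
step_arm --pt "-0.01 0 0 0 0 0 1" --pt "-0.02 0 0 0 0 0 1" --pt "-0.02 0 0 0 0 0 1" --pt "-0.02 0 0 0 0 0 1"

```text
time_s: 3.45
position: [0.6387, 0.052, 0.1552]
tcp_rot: [[0.743, 0.669, -0.0], [0.669, -0.743, -0.001], [-0.001, 0.0, -1.0]]
force: [2.2, 1.0, 1.2]
opening: 0.008
grasp_force: 1.0
```

```bash
python3 go.py 22.5 -29 155; python3 - <<'E'
from h import *
c=capture("scene");b=np.load("box.npz");R,t=b["R"],b["t"]
im=cv2.resize(c["image"][150:270,250:400,::-1],None,fx=4,fy=4,interpolation=cv2.INTER_CUBIC)
for x in(-4.5,0,4.5):
  for z in (70,115):
    q=proj(c,[[*(t+R@[x/1000,-.03]),z/1000]])[0]; cv2.circle(im,tuple(int(v) for v in (q-[250,150]+.5)*4),2,(0,0,255),-1)
cv2.imwrite("pics/c.png",im)
E
```

```text
t 3.45 tcp box mm [ 22.4 -28.2] 0.1552 shift norm [0.    0.003 0.001] turn z 0.0 F box [ 2.3 -0.7] 1.2 w [0.63930031 0.05148372 0.155     ]
```

View pics/c.png

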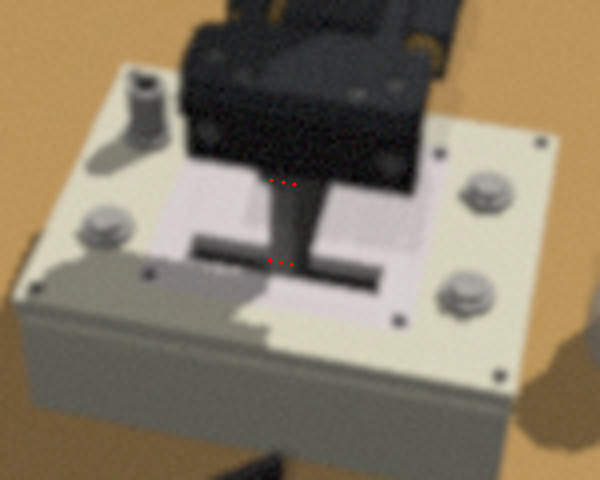

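Emit:
step_arm --pt "0.06 0 0 0 0 0 1" --pt "0.06 0.05 0 0 0 0 1" --pt "0.06 0.157 0 0 0 0 1" --pt "0.06 0.157 0 0 0 0 1" --pt "-0.075 0.157 0 0 0 0 1" --pt "-0.075 0.157 0 0 0 0 1" --pt "-0.075 0.157 0 0 0 0 1" --pt "-0.075 0.157 0 0 0 0 1"

```text
time_s: 4.17
position: [0.6534, 0.0015, 0.1549]
tcp_rot: [[0.744, 0.668, -0.001], [0.668, -0.744, -0.0], [-0.001, -0.0, -1.0]]
force: [0.1, 0.3, 0.5]
opening: 0.003
grasp_force: 0.0
```

```bash
python3 go.py 0 -55 155; python3 - <<'E'
from h import *
b=np.load("box.npz");R,t=b["R"],b["t"]
ims=[]
for n,o in(("scene",(250,140)),("top",(230,130))):
  c=capture(n)
  im=cv2.resize(c["image"][o[1]:o[1]+140,o[0]:o[0]+130,::-1],None,fx=3,fy=3,interpolation=cv2.INTER_CUBIC)
  for x in(-4.5,4.5):
   for z in (70,168):
    q=proj(c,[[*(t+R@[x/1000,-.03]),z/1000]])[0]; cv2.circle(im,tuple(int(v) for v in (q-o+.5)*3),2,(0,0,255),-1)
  ims.append(im)
cv2.imwrite("pics/d.png",np.hstack(ims))
E
```

```text
t 4.1667 tcp box mm [ -0.5 -75.6] 0.1549 shift norm [ 0.002 -0.069 -0.   ] turn z -0.001 F box [0.2 0.2] 0.5 w [0.63996678 0.01710632 0.155     ]
```

View pics/d.png

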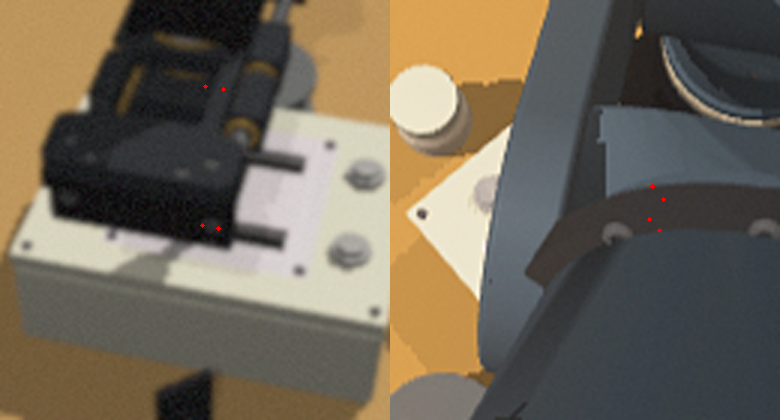

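Emit:
step_arm --pt "0 -0.03 0 0 0 0 1" --pt "0 -0.05 0 0 0 0 1" --pt "0 -0.065 0 0 0 0 1" --pt "0 -0.08 0 0 0 0 1" --pt "0 -0.09 0 0 0 0 1" --pt "0 -0.09 0 0 0 0 1"

```text
time_s: 4.77
position: [0.6356, 0.0229, 0.1553]
tcp_rot: [[0.743, 0.67, 0.001], [0.67, -0.743, -0.0], [0.0, 0.001, -1.0]]
force: [0.4, -2.1, -1.0]
opening: 0.003
grasp_force: 0.9
```

```bash
python3 go.py 0 -30 155
```

```text
t 4.7667 tcp box mm [  0.6 -47.8] 0.1553 shift norm [-0.002 -0.059  0.001] turn z 0.002 F box [-1.1 -1.8] -1.0 w [0.62324401 0.03568989 0.155     ]
```

Emit:
step_arm --pt "0 -0.01 0 0 0 0 1" --pt "0 -0.02 0 0 0 0 1" --pt "0 -0.03 0 0 0 0 1" --pt "0 -0.04 0 0 0 0 1" --pt "0 -0.04 0 0 0 0 1"

```text
time_s: 5.18
position: [0.6272, 0.0319, 0.1553]
tcp_rot: [[0.743, 0.669, 0.0], [0.669, -0.743, 0.0], [0.0, -0.0, -1.0]]
force: [2.4, -0.7, -0.6]
opening: 0.008
grasp_force: 1.2
```

```bash
python3 go.py 0 -10 155
```

```text
t 5.1833 tcp box mm [  0.4 -35.5] 0.1553 shift norm [-0.001 -0.085  0.001] turn z 0.001 F box [ 1.4 -2.1] -0.6 w [0.60986579 0.05055674 0.155     ]
```

Emit:
step_arm --pt "0 -0.015 0 0 0 0 1" --pt "0 -0.03 0 0 0 0 1" --pt "0 -0.045 0 0 0 0 1" --pt "0 -0.06 0 0 0 0 1" --pt "0 -0.075 0 0 0 0 1" --pt "0 -0.09 0 0 0 0 1" --pt "0 -0.1 0 0 0 0 1" --pt "0 -0.1 0 0 0 0 1"

```text
time_s: 5.85
position: [0.6067, 0.0545, 0.1552]
tcp_rot: [[0.743, 0.67, -0.001], [0.67, -0.743, 0.001], [-0.0, -0.001, -1.0]]
force: [2.2, -0.9, 0.4]
opening: 0.002
grasp_force: 0.9
```

Emit:
step_arm --pt "0 -0.007 0 0 0 0 1" --pt "0 -0.013 0 0 0 0 1" --pt "0 -0.013 0 0 0 0 1"

```text
time_s: 6.1
position: [0.6047, 0.0568, 0.1552]
tcp_rot: [[0.743, 0.669, 0.0], [0.669, -0.743, 0.0], [0.0, -0.0, -1.0]]
force: [2.6, -1.5, -0.0]
opening: 0.001
grasp_force: 1.3
```

```bash
python3 go.py 0 3 155
```

```text
t 6.1 tcp box mm [ 0.3 -1.9] 0.1552 shift norm [-0.001 -0.016  0.001] turn z 0.001 F box [ 0.9 -2.9] -0.0 w [0.60116995 0.0602202  0.155     ]
```

Emit:
step_arm --pt "0 -0.007 0 0 0 0 1" --pt "0 -0.013 0 0 0 0 1" --pt "0 -0.013 0 0 0 0 1"

```text
time_s: 6.35
position: [0.602, 0.0597, 0.1552]
tcp_rot: [[0.743, 0.669, -0.0], [0.669, -0.743, 0.0], [0.0, -0.0, -1.0]]
force: [2.9, -2.7, 0.2]
opening: 0.004
grasp_force: 1.4
```

Emit:
step_arm --pt "0 -0.005 0 0 0 0 1" --pt "0 -0.008 0 0 0 0 1" --pt "0 -0.008 0 0 0 0 1"

```text
time_s: 6.6
position: [0.6005, 0.0614, 0.1552]
tcp_rot: [[0.743, 0.669, 0.0], [0.669, -0.743, 0.0], [0.0, -0.0, -1.0]]
force: [2.9, -2.3, 0.5]
opening: 0.007
grasp_force: 1.4
```

```bash
python3 go.py 0 5 155
```

```text
t 6.6 tcp box mm [0.3 4.3] 0.1552 shift norm [-0.001 -0.002  0.001] turn z 0.001 F box [ 0.6 -3.7] 0.5 w [0.59983213 0.06170688 0.155     ]
```

Emit:
step_arm --pt "0 -0.005 0 0 0 0 1" --pt "0 -0.008 0 0 0 0 1" --pt "0 -0.008 0 0 0 0 1"

```text
time_s: 6.85
position: [0.5988, 0.0632, 0.1552]
tcp_rot: [[0.743, 0.669, -0.0], [0.669, -0.743, 0.0], [0.0, -0.0, -1.0]]
force: [2.4, -0.6, 0.3]
opening: 0.007
grasp_force: 1.4
```

Emit:
step_arm --pt "0 -0.005 0 0 0 0 1" --pt "0 -0.008 0 0 0 0 1" --pt "0 -0.008 0 0 0 0 1"

```text
time_s: 7.1
position: [0.5976, 0.0647, 0.1552]
tcp_rot: [[0.743, 0.669, 0.001], [0.669, -0.743, -0.0], [0.0, 0.001, -1.0]]
force: [3.7, -2.2, -0.5]
opening: 0.007
grasp_force: 1.9
```

```bash
python3 go.py 0 5 155
```

```text
t 7.1 tcp box mm [0.3 8.7] 0.1552 shift norm [-0.001  0.012  0.001] turn z 0.001 F box [ 1.3 -4.1] -0.5 w [0.59983213 0.06170688 0.155     ]
```

Emit:
step_arm --pt "0 -0.005 0 0 0 0 1" --pt "0 -0.008 0 0 0 0 1" --pt "0 -0.008 0 0 0 0 1"

```text
time_s: 7.35
position: [0.5973, 0.0652, 0.1554]
tcp_rot: [[0.743, 0.67, 0.004], [0.67, -0.743, -0.003], [0.001, 0.004, -1.0]]
force: [4.9, -5.8, -1.4]
opening: 0.003
grasp_force: 3.7
```

```bash
python3 go.py 0 5 155
```

```text
t 7.35 tcp box mm [0.5 9.3] 0.1554 shift norm [-0.002  0.014  0.001] turn z 0.001 F box [-0.2 -7.6] -1.4 w [0.59983213 0.06170688 0.155     ]
```

The force jumped to 7.6 N, so the lever is against the far wall of the other slot. Now I go round to its +x side.

Emit:
step_arm --pt "0 0.07 0 0 0 0 1" --pt "0 0.07 0 0 0 0 1" --pt "0.15 0.07 0 0 0 0 1" --pt "0.15 0.07 0 0 0 0 1" --pt "0.15 0.07 0 0 0 0 1" --pt "0.15 -0.067 0 0 0 0 1" --pt "0.15 -0.067 0 0 0 0 1" --pt "0.15 -0.067 0 0 0 0 1"

```text
time_s: 8.02
position: [0.6119, 0.1131, 0.1544]
tcp_rot: [[0.741, 0.671, -0.006], [0.671, -0.741, 0.0], [-0.004, -0.004, -1.0]]
force: [0.3, -0.4, 0.5]
opening: 0.011
grasp_force: 0.0
```

Emit:
step_arm --pt "-0.02 0 0 0 0 0 1" --pt "-0.04 0 0 0 0 0 1" --pt "-0.06 0 0 0 0 0 1" --pt "-0.075 0 0 0 0 0 1" --pt "-0.09 0 0 0 0 0 1" --pt "-0.1 0 0 0 0 0 1" --pt "-0.11 0 0 0 0 0 1" --pt "-0.11 0 0 0 0 0 1"

```text
time_s: 8.68
position: [0.5914, 0.0891, 0.1552]
tcp_rot: [[0.743, 0.669, 0.001], [0.669, -0.743, -0.0], [0.0, 0.001, -1.0]]
force: [2.1, 0.6, -0.9]
opening: 0.007
grasp_force: 1.0
```

```bash
python3 go.py -12.5 30 155
```

```text
t 8.6833 tcp box mm [12. 31.] 0.1552 shift norm [-0.082  0.003  0.001] turn z -0.0 F box [ 2. -1.] -0.9 w [0.57381758 0.07192907 0.155     ]
```

Contact force is about 2 N and the push is going normally. Home should come near TCP x of about −12.5.

Emit:
step_arm --pt "-0.012 0 0 0 0 0 1" --pt "-0.024 0 0 0 0 0 1" --pt "-0.036 0 0 0 0 0 1" --pt "-0.048 0 0 0 0 0 1" --pt "-0.06 0 0 0 0 0 1" --pt "-0.068 0 0 0 0 0 1" --pt "-0.068 0 0 0 0 0 1"

```text
time_s: 9.27
position: [0.5757, 0.0754, 0.1552]
tcp_rot: [[0.743, 0.669, -0.0], [0.669, -0.743, -0.0], [-0.001, -0.0, -1.0]]
force: [2.6, 0.5, -0.7]
opening: 0.007
grasp_force: 0.9
```

Emit:
step_arm --pt "-0.005 0 0 0 0 0 1" --pt "-0.01 0 0 0 0 0 1" --pt "-0.01 0 0 0 0 0 1"

```text
time_s: 9.52
position: [0.5743, 0.0741, 0.1553]
tcp_rot: [[0.743, 0.669, 0.001], [0.669, -0.743, 0.001], [0.001, 0.0, -1.0]]
force: [3.6, 2.1, -1.3]
opening: 0.002
grasp_force: 1.9
```

```bash
python3 go.py -12.5 30 155
```

```text
t 9.5167 tcp box mm [-10.7  31.3] 0.1553 shift norm [-0.006  0.004  0.001] turn z -0.0 F box [ 4.1 -0.8] -1.3 w [0.57381758 0.07192907 0.155     ]
```

Emit:
step_arm --pt "-0.005 0 0 0 0 0 1" --pt "-0.01 0 0 0 0 0 1" --pt "-0.01 0 0 0 0 0 1"

```text
time_s: 9.77
position: [0.5738, 0.0734, 0.1554]
tcp_rot: [[0.744, 0.668, 0.006], [0.668, -0.744, 0.003], [0.006, 0.001, -1.0]]
force: [8.1, 7.3, -4.2]
opening: 0.007
grasp_force: 4.9
```

Emit:
step_arm --pt "-0.005 0 0 0 0 0 1" --pt "-0.008 0 0 0 0 0 1" --pt "-0.008 0 0 0 0 0 1"

```text
time_s: 10.02
position: [0.5735, 0.073, 0.1556]
tcp_rot: [[0.745, 0.667, 0.009], [0.667, -0.745, 0.005], [0.01, 0.002, -1.0]]
force: [10.8, 11.3, -5.8]
opening: 0.004
grasp_force: 7.2
```

```bash
python3 go.py -12.5 30 155
```

```text
t 10.0167 tcp box mm [-12.  31.] 0.1556 shift norm [-0.002  0.003  0.002] turn z -0.003 F box [15.6  1.2] -5.8 w [0.57381758 0.07192907 0.155     ]
```

The hard stop came at TCP x of −12, which is where home was expected. I back off level, then lift away and check.

Emit:
step_arm --pt "0.02 0 0 0 0 0 1" --pt "0.12 0 0 0 0 0 1" --pt "0.2 0 0 0 0 0 1" --pt "0.2 0 0 0 0 0 1" --pt "0.2 0 -0.3 0 0 0 1" --pt "0.2 0 -0.3 0 0 0 1" --pt "0.2 0 -0.3 0 0 0 1" --pt "0.2 0 -0.3 0 0 0 1"

```text
time_s: 10.68
position: [0.6151, 0.1099, 0.2486]
tcp_rot: [[0.743, 0.669, 0.005], [0.669, -0.743, -0.001], [0.003, 0.004, -1.0]]
force: [0.2, 1.1, -1.0]
opening: 0.008
grasp_force: 0.0
```

Emit:
step_arm --pt "-0.2 0.95 0 0 0 0 1" --pt "-0.2 0.95 0 0 0 0 1" --pt "-0.2 0.95 0 0 0 0 1" --pt "-0.2 0.95 0 0 0 0 1" --pt "-0.2 0.95 0 0 0 0 1" --pt "-0.2 0.95 0 0 0 0 1" --pt "-0.2 0.95 0 0 0 0 1" --pt "-0.2 0.95 0 0 0 0 1"

```text
time_s: 11.35
position: [0.7611, -0.1507, 0.2412]
tcp_rot: [[0.748, 0.664, -0.003], [0.664, -0.748, -0.004], [-0.005, 0.001, -1.0]]
force: [-0.2, -1.4, 0.4]
opening: 0.009
grasp_force: 0.0
```

```bash
python3 go.py 0 0 155; python3 - <<'E'
from h import *
b=np.load("box.npz");R,t=b["R"],b["t"]
ims=[]
for n,o in(("scene",(250,140)),("top",(235,140))):
  c=capture(n)
  im=cv2.resize(c["image"][o[1]:o[1]+140,o[0]:o[0]+130,::-1],None,fx=3,fy=3,interpolation=cv2.INTER_CUBIC)
  for z in (70,120,168):
    q=proj(c,[[*(t+R@[-.035,.03]),z/1000]])[0]; cv2.circle(im,tuple(int(v) for v in (q-o+.5)*3),2,(0,0,255),-1)
  ims.append(im)
cv2.imwrite("pics/e.png",np.hstack(ims))
E
```

```text
t 11.35 tcp box mm [ -22.2 -260.8] 0.2412 shift norm [ 0.069 -0.87   0.286] turn z -0.009 F box [-1.1 -0.9] 0.4 w [0.60317669 0.05799017 0.155     ]
```

View pics/e.png

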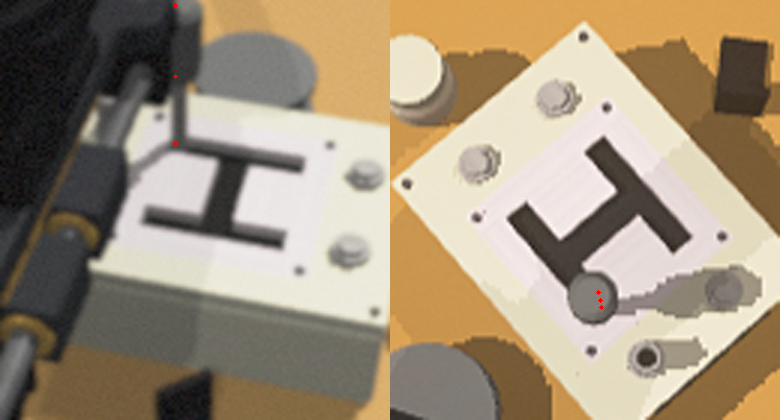

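The top view shows the knob at the target end, at crop (592,297), next to the tall fitting. I'll move the arm out of the scene camera's line of sight and check the knob's height and position in numbers.

Emit:
step_arm --pt "-0.9 0.2 0 0 0 0 1" --pt "-0.9 0.2 0 0 0 0 1" --pt "-0.9 0.2 0 0 0 0 1" --pt "-0.9 0.2 0 0 0 0 1" --pt "-0.9 0.2 0 0 0 0 1" --pt "-0.9 0.2 0 0 0 0 1" --pt "-0.9 0.2 0 0 0 0 1" --pt "-0.9 0.2 0 0 0 0 1"

```text
time_s: 12.12
position: [0.5952, -0.3696, 0.2441]
tcp_rot: [[0.746, 0.666, -0.005], [0.666, -0.746, 0.0], [-0.004, -0.004, -1.0]]
force: [-0.0, -0.8, 0.1]
opening: 0.006
grasp_force: 0.0
```

```bash
python3 - <<'E'
from h import *
b=np.load("box.npz");R,t=b["R"],b["t"]
c=capture("top")
for uv in ([[235+202/3-.5,140+297/3-.5]],):
  k=ray(c,uv,.168)[0,:2]; print("knob box",(k-t)@R*1000)
def draw(c,o,xy):
  im=cv2.resize(c["image"][o[1]:o[1]+100,o[0]:o[0]+75,::-1],None,fx=5,fy=5,interpolation=cv2.INTER_CUBIC)
  a=np.radians(np.arange(0,360,20)); 
  for z in(.12,.168):
    p=np.c_[xy+.013*np.c_[np.cos(a),np.sin(a)],np.full(len(a),z)]
    for q in proj(c,p): cv2.circle(im,tuple(int(v) for v in (q-o+.5)*5),1,(0,0,255),-1)
  return im
s0=np.load("scene.npy",allow_pickle=True).item(); s=capture("scene")
k0=ray(np.load("top.npy",allow_pickle=True).item(),[[308.5,184]],.168)[0,:2]
cv2.imwrite("pics/f.png",np.hstack([draw(s0,(300,145),k0),draw(s,(270,115),k)]))
E
```

```text
knob box [-34.36187365  33.92608115]
```

View pics/f.png

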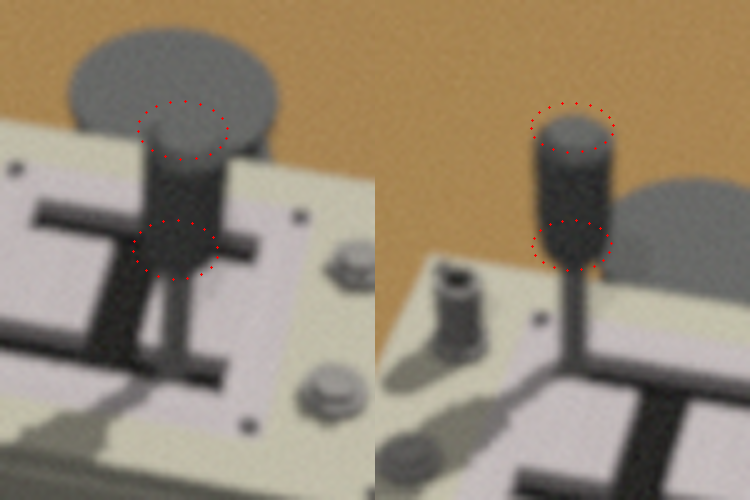

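The knob is at box (−34.4, +33.9) mm, which is home. Its rim matches the drawn height as well as it did before the push, so it wasn't pulled up. The hand is clear, so I'm handing in.

```bash
python3 -c "
from rig import *
print(hand_in())"
```

```text
the job is handed in; nothing more can be done
None
```

The lever is home in the slot end at the tall open inlet (measured x ≈ −34 mm), the knob was not pulled up, no contact with the reel, bracket or jar was seen, the hand is clear, and the job was handed in at about 12 s.

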